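# Dial a code into the counter's thumbwheels and lock it

### The job

Set the three thumbwheels of the counter preset unit to 4 - 2 - 5, read from left to right as the number of pips facing straight up: each wheel must be pressed down gently to free it, then rolled, then let up so that it clicks home. When all three show their number, throw the locking lever fully away from you. Push nothing on the unit harder than about 30 N (the wheels stand at uneven heights, so feel for them) and leave the other things on the bench where they are.

Things in the scene. Friction and masses are not known exactly. Their poses are not given: they have to be found in the camera images.
- preset_unit: Grey preset unit fixed on the bench: box 110 (its x) by 230 (y) by 46 mm high, yaw within 0.2 rad; origin at the centre of its underside; x to its back, away from the robot, y left, z up. Three black thumbwheels stand on edge in its deck, axles along y, at x = 0, y = +75 (left), +25 (middle), -25 mm (right); locking lever at x = 0, y = -90 mm. Push nothing on it with over 30 N.
- dial_left (a joint): Turn of the left wheel, rad: 0.785 x its number. The wheel is 50 mm in diameter, 20 mm wide; thin ridges divide its rim into 8 faces of 45 degrees (19.6 mm of rim): 0 (bare black), 1 to 6 white pips as on a die, and a grey blank that never comes up (stops below 0 and above 6). The face straight up, between the two white index ridges on the deck, is the number set.
- dial_left_top (a point): Nominal top of the left wheel's rim, 65 mm above the bench, 19 mm above the deck. Fixed in the unit, axes as the unit. The axle seats are worn: the real top of each wheel stands anywhere from 6 mm below to 6 mm above its nominal point, each differently, and must be found by touch.
- dial_middle (a joint): Turn of the middle wheel, rad: 0.785 x its number. Wheel as the left one. Directions, for all three: pushing the top of the rim away from the robot (unit +x) raises the number, pulling it towards the robot lowers it. Let go, a wheel springs up and centres itself on the nearest click (it may rarely start balanced halfway between two).
- dial_middle_top (a point): Nominal top of the middle wheel's rim, 65 mm above the bench, 19 mm above the deck. Push-to-turn, all three wheels: a wheel is held at its click until pressed down about 3 mm from its real top; spring 3 N at first touch plus 2 N per mm, so it turns freely from about 10 N and meets a hard stop at 5.6 mm, 15 N.
- dial_right (a joint): Turn of the right wheel, rad: 0.785 x its number. Wheel as the left one. Pressed free (see the points), a wheel is rolled by a fingertip that drags its top along the unit's x: the matt rim has a friction coefficient of about 1 (0.8 to 1.2), and little else resists.
- dial_right_top (a point): Nominal top of the right wheel's rim, 65 mm above the bench, 19 mm above the deck. See the left and middle points for the true height and the press needed.
- lock_lever (a joint): Angle of the locking lever (rad): 0 leaning 0.5 rad towards the robot (open, as at the start), 1.0 leaning 0.5 rad away (thrown, against its stop). Pivot line along the unit's y at deck height (46 mm). It stays where it is left; about 2.5 N at the tip moves it.
- lever_tip (a point): Middle of the locking lever's black bat-shaped grip (15 mm in diameter; its end is 6 mm farther), 44 mm from the pivot, about 85 mm above the bench at either end of its swing; moves with the lever.
- solder_spool: Spool of solder, 54 mm across, 39 mm high, standing in front of the unit; a bystander, not to be disturbed. Origin at the centre of its underside.
- sanding_block: Brown sanding block, 58 x 101 x 34 mm, lying in front of the unit; a bystander, not to be disturbed. Origin at the centre of its underside.
- tin_small: Small lidded tin, 84 mm across, 52 mm high, to the left of the unit; a bystander, not to be disturbed. Origin at the centre of its underside.
- hex_keys: Folding hex key set with a red handle, 144 mm long, lying to the left of the unit; a bystander, not to be disturbed. Origin at the centre of its underside.

How it is judged:
By the outcome, as a careful person would: the job done as asked, in the order asked, and still so for the second after the job is handed in, with the robot touching nothing.
It also fails if it takes over 64 s, if anything falls off the work surface, if the arm or the gripper's body presses on something with over 40 N, if the wrist force passes 120 N, or if a joint passes its speed limit or range.

### The arm

A 6-joint arm with a two-finger parallel gripper is mounted at the origin on a cart in front of the work surface, level with it; the furniture and walls round the work are solid. World frame = base frame: x ahead of the robot, y to its left, z up, the work surface at z = 0. Lengths are in m, angles in rad, forces in N, time in s.
With the tool pointing down it reaches from about 0.35 to 0.775 m from the base axis. Payload 7.3 kg.
Tool frame: the origin (TCP) lies on the mounting face of the last link; the fingertips stand 178 mm ahead of it and the grasp point (between the pads) lies 159 mm ahead of it (robot.tcp_to_tips is the distance from the TCP to the fingertips, in m); z points along the fingers, y is the direction in which the jaws open and shut (so a half turn about z gives the same grasp; the last joint's range is limited). The gripper opens to 92 mm and grips with 3 to 60 N. Pads are 19 mm wide; open, the fingers measure 130 mm over their backs; the gripper's body (75 mm by 190 mm) begins 47 mm behind the grasp point.
Start: joints at [1.137, 0.342, 1.524, -0, 1.275, -0.146], TCP at [0.149, 0.503, 0.405] pointing down, gripper open.
Joint ranges: [-2.53, 2.53], [-0.77, 2.02], [0.04, 2.7], [-1, 4.14], [0.28, 2.66], [-3.11, 3.11]. Speed limits (rad/s): [2.57, 2.57, 3.14, 3.14, 3.14, 3.14].

### API

Orientations are given as [roll, pitch, yaw] about the fixed x, y, z axes, in that order (R = Rz(yaw) Ry(pitch) Rx(roll)).
In Python, from cell import robot, viewer gives the robot as it stands.
- The arm moves only by the shell command python3 -m creep 'ROWS' [OPENING] [FORCE]. ROWS is JSON, a list that holds one entry, the list of rows, each a list of 6 numbers: the shift along the world's x, y, z in mm, then the turn, a rotation vector about the world's x, y, z in degrees. A call has 1 to 5 rows; each row shifts and turns the pose as measured when the row begins; what a row does not reach is not made up. A row lasts 1/12 s, in which the tool goes at most 41.7 mm and 7.16 degrees, less where a joint would pass 70% of its speed; a pose out of reach is approached as far as the arm can. A call with a gripper value outside its range is refused whole. OPENING is the closure, from -1 (fully open) to 1 (shut), set as the call begins (- or left out, the last holds). The fingers move at their own pace and stop on an object; FORCE is the grip in N (left out, the last holds). Time passes only in rows, so rows that do not move let the fingers close. It gives the time, the measured TCP pose, the force and the opening at its end, in the units of the state.
- robot.observe(): the state, without advancing time (a new reading comes with each control period).
- viewer.read_camera(name): name is "side" or "top" or "wrist"; returns the picture (480x640x3 uint8, blue, green, red); there is no depth.
- viewer.camera_model(name): a dict with "fx", "fy", "cx", "cy" (pixels), "pose" (4x4, takes a point from camera to world coordinates); the wrist camera has in their place "mount" (4x4, takes a point from camera to tool coordinates, whose origin is the TCP and whose axes are the flange's). Camera axes: x right, y up, looking along -z (the intrinsics and any distortion apply to the point x, -y, -z); pixel columns grow to the right and rows downward; lengths in m; the calibration is good to about 2 mm. A picture is of the moment at which its call begins: read the wrist's pose just before it. camera_model takes no time and is no camera call.
- robot.hand_in(): hands the job in, once; it reports no verdict.
The state is a dict: "time": time; "qpos": joint angles; "qvel": joint speeds; "joint_efforts": joint torques, N m; "tool_pos": TCP position; "tool_rot": TCP orientation; "contact_force": force on the tool from outside, world axes, zero at the start; "torque": the same for the moment, N m; "opening": finger opening in m.
Only numpy, scipy, OpenCV 4.12 (cv2) and the standard library are available. Lean on these libraries where they do the work, as an engineer would, in place of code of your own. Each camera call takes 0.05 s, during which the arm holds its last target. There are 200 camera calls.

## Working session

There is one attempt and no reset: what is moved stays moved. The work goes in short steps, Python scripts to look and compute and a shell command to move; the robot and the scene stay as the last step left them, time stands still between calls to the robot, and variables do not carry over. Pictures are saved under pics/ and viewed, about 8 in all and at most 12, crops included, and the job is handed in when it is done.

```bash
mkdir -p pics; ls
python3 - <<'E'
from cell import robot, viewer
import cv2,numpy as np
s=robot.observe();print({k:np.round(v,3).tolist() for k,v in s.items()})
for n in ["side","top","wrist"]:
    im=viewer.read_camera(n);cv2.imwrite(f"pics/{n}0.png",im)
    m=viewer.camera_model(n);print(n,{k:np.round(v,4).tolist() for k,v in m.items()})
E
```

```text
pics
{'time': 0.0, 'qpos': [1.137, 0.343, 1.525, 0.0, 1.275, -0.146], 'qvel': [-0.001, 0.0, 0.0, 0.001, 0.002, 0.0], 'joint_efforts': [-0.002, -43.125, -24.422, 0.071, 0.056, -0.0], 'tool_pos': [0.149, 0.503, 0.404], 'tool_rot': [-3.14, -0.0, 2.854], 'contact_force': [0.862, -0.208, 0.185], 'torque': [-0.02, 0.021, 0.044], 'opening': 0.092}
side {'fx': 440.9386, 'fy': 440.9386, 'cx': 320.7162, 'cy': 236.181, 'pose': [[-1.0, 0.0064, -0.0068, 0.5225], [-0.0091, -0.5011, 0.8653, 0.7755], [0.0021, 0.8654, 0.5012, 0.5451], [0.0, 0.0, 0.0, 1.0]]}
top {'fx': 464.7228, 'fy': 464.7228, 'cx': 320.1181, 'cy': 243.6387, 'pose': [[0.0258, 0.9936, -0.1101, 0.4361], [-0.9993, 0.0287, 0.0251, 0.0054], [0.0281, 0.1094, 0.9936, 0.9223], [0.0, 0.0, 0.0, 1.0]]}
wrist {'fx': 422.7335, 'fy': 422.7335, 'cx': 316.4591, 'cy': 239.8459, 'mount': [[-0.0004, 0.9513, 0.3083, 0.0838], [1.0, 0.0004, 0.0002, 0.0005], [0.0, 0.3083, -0.9513, 0.021], [0.0, 0.0, 0.0, 1.0]]}
```

View pics/top0.png

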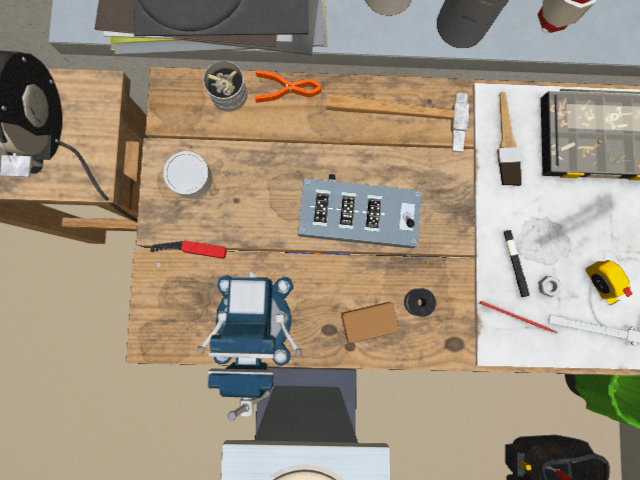

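View pics/side0.png

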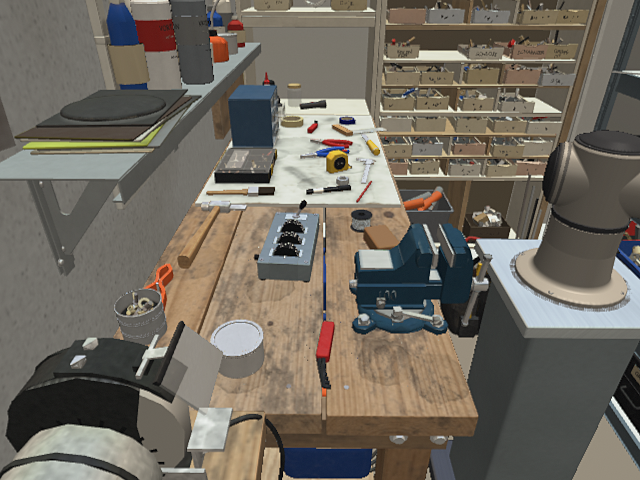

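The top view shows the unit at about (360,212) with deck corners near (304,179), (423,188), (416,248) and (298,238), and the lever at (408,218). The vise is at (250,310), the spool at (420,302) and the block at (370,322). In the side view the deck is at about (290,245).

```bash
cat > h.py <<'E'
import numpy as np,cv2
from cell import robot,viewer
from scipy.spatial.transform import Rotation as R
def campose(n,s=None):
    m=viewer.camera_model(n)
    if n!="wrist": return m,np.array(m["pose"])
    T=np.eye(4);T[:3,:3]=R.from_euler("xyz",s["tool_rot"]).as_matrix();T[:3,3]=s["tool_pos"]
    return m,T@np.array(m["mount"])
def toplane(n,uv,z,s=None):
    m,P=campose(n,s);uv=np.atleast_2d(uv).astype(float)
    d=np.c_[(uv[:,0]-m["cx"])/m["fx"],-(uv[:,1]-m["cy"])/m["fy"],-np.ones(len(uv))]@P[:3,:3].T
    return P[:3,3]+d*((z-P[2,3])/d[:,2])[:,None]
def proj(n,X,s=None):
    m,P=campose(n,s);c=(np.atleast_2d(X)-P[:3,3])@P[:3,:3]
    return np.c_[m["cx"]-m["fx"]*c[:,0]/c[:,2],m["cy"]+m["fy"]*c[:,1]/c[:,2]]
def unit(o,yaw,p):
    return np.array([*o,0])+np.atleast_2d(p)@R.from_euler("z",yaw).as_matrix().T
E
python3 - <<'E'
from h import *
im=cv2.imread("pics/top0.png")
c=im[165:265,285:440]
print(im[205,310],im[235,340])
hsv=cv2.cvtColor(im,cv2.COLOR_BGR2HSV);ref=hsv[235,340].astype(int);print(ref)
mk=((hsv[...,0]>85)&(hsv[...,0]<125)&(hsv[...,1]>15)).astype(np.uint8);m2=np.zeros_like(mk);m2[165:260,285:440]=mk[165:260,285:440]
n,l,st,_=cv2.connectedComponentsWithStats(m2);k=1+st[1:,4].argmax()
cn=cv2.findContours((l==k).astype(np.uint8),0,1)[0][0][:,0]
w=toplane("top",cn,0.046)[:,:2].astype(np.float32)
r=cv2.minAreaRect(w*1000);print(r)
big=cv2.resize(c,None,fx=5,fy=5,interpolation=3);cv2.imwrite("pics/crop1.png",big)
E
```

```text
[154 149 142] [168 158 141]
[101  41 168]
((598.34375, -91.64730834960938), (227.61363220214844, 113.37774658203125), 85.58055877685547)
```

View pics/crop1.png

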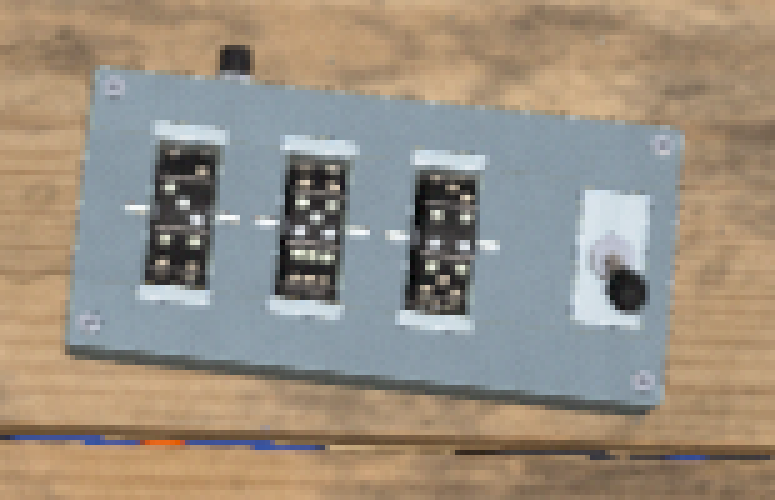

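The crop shows the faces up: left 3, middle 5 and right apparently 4. The faces nearer the robot are one higher, as expected. The deck fits at about (0.598, -0.092) with yaw -4.4°. Next I move over it with the jaws shut and along unit x, and take a closer look with the wrist camera.

```bash
python3 -m creep '[[[23,-32,-2.4,0,0,-4.1],[23,-32,-2.4,0,0,-4.1],[23,-32,-2.4,0,0,-4.1],[23,-32,-2.4,0,0,-4.1],[23,-32,-2.4,0,0,-4.1]]]' 1 40
python3 -m creep '[[[23,-32,-2.4,0,0,-4.1],[23,-32,-2.4,0,0,-4.1],[23,-32,-2.4,0,0,-4.1],[23,-32,-2.4,0,0,-4.1],[23,-32,-2.4,0,0,-4.1]]]'
python3 -m creep '[[[23,-32,-2.4,0,0,-4.1],[23,-32,-2.4,0,0,-4.1],[23,-32,-2.4,0,0,-4.1],[23,-32,-2.4,0,0,-4.1],[23,-32,-2.4,0,0,-4.1]]]'
```

```text
time: 0.57
tool_pos: [0.2626, 0.3421, 0.3903]
tool_rot: [-3.141, -0.002, 2.495]
contact_force: [1.3, 1.0, -0.0]
opening: 0.0628
time: 0.98
tool_pos: [0.3801, 0.1732, 0.3776]
tool_rot: [3.141, -0.002, 2.121]
contact_force: [0.7, 1.1, -0.3]
opening: 0.0297
time: 1.4
tool_pos: [0.4984, 0.0031, 0.3649]
tool_rot: [3.141, -0.003, 1.743]
contact_force: [0.8, 0.5, -0.2]
opening: 0.0009
```

```bash
python3 -m creep '[[[25,-28,0,0,0,-3.6],[25,-28,0,0,0,-3.6],[25,-28,0,0,0,-3.6],[23,-27,0,0,0,-3.5],[0,0,0,0,0,0]]]'
python3 - <<'E'
from h import *
s=robot.observe();im=viewer.read_camera("wrist");cv2.imwrite("pics/w1.png",im);np.save("w1.npy",np.r_[s["tool_pos"],s["tool_rot"]])
print(s["tool_pos"],s["tool_rot"],s["contact_force"])
o,y=(.598,-.092),-.077
pts=unit(o,y,[[55,115,46],[55,-115,46],[-55,-115,46],[-55,115,46],[0,75,65],[0,25,65],[0,-25,65],[-22,-90,85]]*np.array(1e-3))
print(proj("wrist",pts,s).round(0).tolist())
E
```

```text
time: 1.82
tool_pos: [0.6019, -0.1212, 0.3616]
tool_rot: [-3.14, -0.002, 1.469]
contact_force: [-1.5, 0.8, -0.8]
opening: 0.0008
[ 0.60192875 -0.12124613  0.36156942] [-3.13978510e+00 -1.95756699e-03  1.46909327e+00] [-1.50284564  0.82983556 -0.82127588]
[[390.0, 1.0], [382.0, 330.0], [242.0, 333.0], [213.0, 6.0], [303.0, 70.0], [305.0, 154.0], [308.0, 229.0], [278.0, 329.0]]
```

View pics/w1.png

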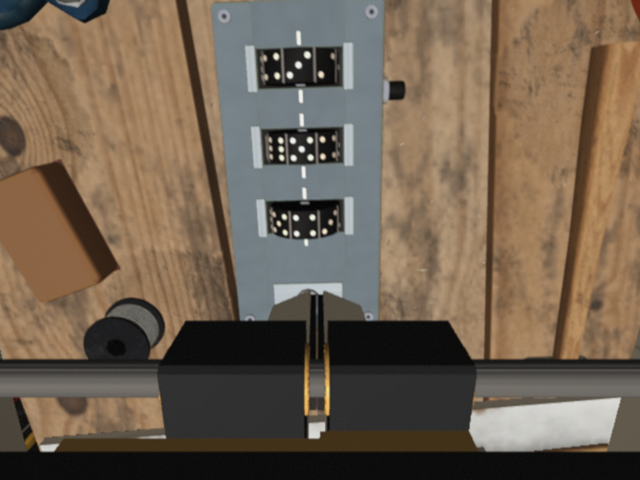

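Up now: left 3 (300,66), middle 5 (303,148) and right 4 (305,217). The index marks are at (298,37), (301,98), (304,172) and (306,242). The closed fingertips are at (316,292), with ends tapering to about 13 mm along x.

Run:
```python
from h import *
v=np.load("w1.npy");s=dict(tool_pos=v[:3],tool_rot=v[3:])
w=toplane("wrist",[[298.5,37],[301.5,98],[304,172],[306,242],[384,2],[214,4]],.046,s);print((w*1000).round(1).tolist())
p=np.polyfit(w[:4,1],w[:4,0],1);print("yaw from idx",-np.arctan(p[0]))
for name,o,y in [("top",(.5983,-.0916),-.077)]:
  print((unit(o,y,np.array([[0,100,46],[0,50,46],[0,0,46],[0,-50,46],[55,115,46],[-55,115,46],[0,75,65],[0,25,65],[0,-25,65],[-21,-90,85]])*1e-3)*1000).round(1).tolist())
print(robot.tcp_to_tips)
g=cv2.imread("pics/w1.png");cv2.imwrite("pics/c2.png",cv2.resize(g[185:345,215:415],None,fx=4,fy=3.75,interpolation=3))
```

```text
[[603.0, 4.1, 46.0], [600.7, -32.6, 46.0], [596.9, -81.3, 46.0], [592.7, -132.5, 46.0], [658.0, 18.2, 46.0], [552.9, 27.9, 46.0]]
yaw from idx -0.075520283622681
[[606.0, 8.1, 46.0], [602.1, -41.7, 46.0], [598.3, -91.6, 46.0], [594.5, -141.5, 46.0], [662.0, 18.8, 46.0], [552.3, 27.3, 46.0], [604.1, -16.8, 65.0], [600.2, -66.7, 65.0], [596.4, -116.5, 65.0], [570.4, -179.7, 85.0]]
0.178
```

View pics/c2.png

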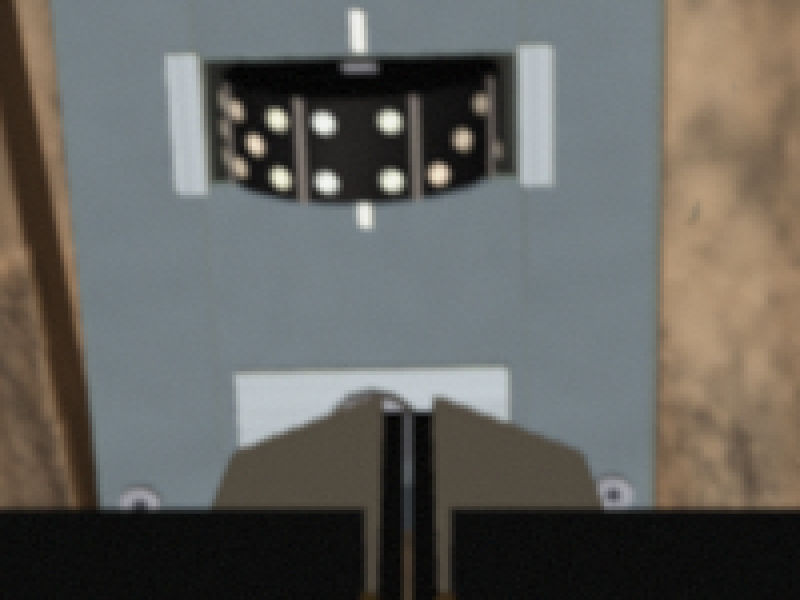

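The right wheel is confirmed at 4. The plan is right +1, left +1 and middle -3. The fingertip goes to the right wheel first, starting 7 mm robot-side of its top.

```bash
python3 -m creep '[[[-5,2,-35,0,0,0.8],[-5,2,-35,0,0,0.7],[-3,1,-35,0,0,0],[0,0,0,0,0,0]]]'
```

```text
time: 2.2
tool_pos: [0.5854, -0.1125, 0.2547]
tool_rot: [-3.141, -0.004, 1.502]
contact_force: [-1.6, -0.1, -1.0]
opening: 0.0002
```

```bash
python3 -m creep '[[[3,-3.5,-4,0,0,-0.3],[0,0,0,0,0,0]]]'
python3 -m creep '[[[0,0,-2,0,0,0]]]'
python3 -m creep '[[[0,0,-1,0,0,0],[0,0,0,0,0,0]]]'
```

```text
time: 2.37
tool_pos: [0.5881, -0.1146, 0.2514]
tool_rot: [-3.138, -0.005, 1.499]
contact_force: [-1.3, 1.2, 0.3]
opening: 0.0003
time: 2.45
tool_pos: [0.5888, -0.1145, 0.2513]
tool_rot: [-3.141, -0.004, 1.499]
contact_force: [1.5, -1.0, 0.7]
opening: 0.0003
time: 2.62
tool_pos: [0.5898, -0.1144, 0.2534]
tool_rot: [3.137, -0.003, 1.5]
contact_force: [-0.5, -0.1, -0.1]
opening: 0.0005
```

```bash
python3 - <<'E'
from h import *
for i in range(5):
    viewer.read_camera("side");s=robot.observe();print(s["tool_pos"].round(4),s["contact_force"].round(1),s["time"])
E
python3 -m creep '[[[0,0,-3,0,0,0]]]'
python3 -m creep '[[[0,0,-3,0,0,0]]]'
```

```text
[ 0.5899 -0.1145  0.2536] [ 0.8 -0.3  0.5] 2.6667
[ 0.5898 -0.1145  0.2533] [ 0.3  0.1 -0.2] 2.7167
[ 0.5896 -0.1145  0.2529] [ 0.1 -0.4 -0.1] 2.7667
[ 0.5895 -0.1145  0.2526] [ 0.4  0.8 -0.1] 2.8167
[ 0.5894 -0.1145  0.2523] [0.1 0.8 0.6] 2.8667
time: 2.95
tool_pos: [0.5896, -0.1146, 0.2499]
tool_rot: [3.138, -0.003, 1.5]
contact_force: [0.3, 0.1, -0.3]
opening: 0.0003
time: 3.03
tool_pos: [0.5895, -0.1146, 0.2469]
tool_rot: [3.137, -0.003, 1.5]
contact_force: [-1.1, 0.4, 3.9]
opening: 0.0004
```

```bash
python3 -m creep '[[[0,0,-1,0,0,0]]]'
python3 -m creep '[[[0,0,-1,0,0,0]]]'
```

```text
time: 3.12
tool_pos: [0.5897, -0.1146, 0.246]
tool_rot: [3.137, -0.003, 1.5]
contact_force: [-1.0, 0.3, 6.0]
opening: 0.0002
time: 3.2
tool_pos: [0.5899, -0.1146, 0.2455]
tool_rot: [3.135, -0.003, 1.499]
contact_force: [0.2, 0.4, 7.6]
opening: 0.0001
```

```bash
python3 -m creep '[[[0,0,-1.5,0,0,0]]]'
python3 -m creep '[[[0,0,-1.2,0,0,0]]]'
python3 -m creep '[[[4,-0.3,-0.3,0,0,0]]]'
```

```text
time: 3.28
tool_pos: [0.5904, -0.1146, 0.2449]
tool_rot: [3.133, -0.002, 1.499]
contact_force: [-0.3, 0.3, 9.0]
opening: 0.0003
time: 3.37
tool_pos: [0.5908, -0.1146, 0.2447]
tool_rot: [3.131, -0.002, 1.499]
contact_force: [0.5, 0.7, 8.8]
opening: 0.0003
time: 3.45
tool_pos: [0.5948, -0.1149, 0.2452]
tool_rot: [3.13, -0.002, 1.499]
contact_force: [-1.3, 0.3, 2.4]
opening: 0.0004
```

```bash
python3 -m creep '[[[0,0,4,0.6,0,0],[-8,0.6,0,0,0,0],[0,0,-4,0,0,0],[0,0,-2.2,0,0,0],[0,0,-2.4,0,0,0]]]'
python3 -m creep '[[[0,0,-2.4,0,0,0]]]'
python3 -m creep '[[[3,-0.2,-2.4,0.1,0,0]]]'
python3 -m creep '[[[3,-0.2,-2.4,0.1,0,0]]]'
```

```text
time: 3.87
tool_pos: [0.5863, -0.1143, 0.2423]
tool_rot: [3.127, -0.013, 1.499]
contact_force: [-1.1, 1.5, 12.9]
opening: 0.0005
time: 3.95
tool_pos: [0.5864, -0.1143, 0.2413]
tool_rot: [3.124, -0.013, 1.499]
contact_force: [-3.2, 2.0, 21.2]
opening: 0.0003
time: 4.03
tool_pos: [0.5898, -0.1147, 0.2415]
tool_rot: [3.119, -0.014, 1.499]
contact_force: [-0.0, 0.1, 22.4]
opening: 0.0003
time: 4.12
tool_pos: [0.5937, -0.1151, 0.2417]
tool_rot: [3.114, -0.014, 1.499]
contact_force: [0.2, 0.5, 13.9]
opening: 0.0006
```

```bash
python3 -m creep '[[[3.5,-0.2,-1.6,0,0,0]]]'
python3 -m creep '[[[3.5,-0.2,-1.6,0,0,0]]]'
python3 -m creep '[[[0,0,8,0,0,0],[0,0,8,-0.35,0.8,0],[0,0,6,-0.35,0.8,0],[0,0,0,0,0,0]]]'
python3 - <<'E'
from h import *
im=viewer.read_camera("top");c=im[165:265,285:440]
s=robot.observe();w=viewer.read_camera("wrist");print(proj("wrist",np.array([[.6035,-.017,.065],[.5995,-.0667,.065],[.5958,-.1165,.065]]),s))
cv2.imwrite("pics/c3.png",np.vstack([cv2.resize(c,(480,300),interpolation=3),cv2.resize(w[:300],(480,225))]))
E
```

```text
time: 4.2
tool_pos: [0.5982, -0.1154, 0.2424]
tool_rot: [3.107, -0.013, 1.499]
contact_force: [2.3, 1.6, 10.9]
opening: 0.0003
time: 4.28
tool_pos: [0.6027, -0.1156, 0.2427]
tool_rot: [3.102, -0.013, 1.498]
contact_force: [0.2, 0.6, 3.1]
opening: 0.0004
time: 4.62
tool_pos: [0.6017, -0.1156, 0.2648]
tool_rot: [3.132, 0.001, 1.498]
contact_force: [0.5, 0.1, -0.1]
opening: 0.0002
[[297.90453037  64.55097403]
 [298.68119286 190.69209256]
 [299.99961216 297.10525676]]
```

View pics/c3.png

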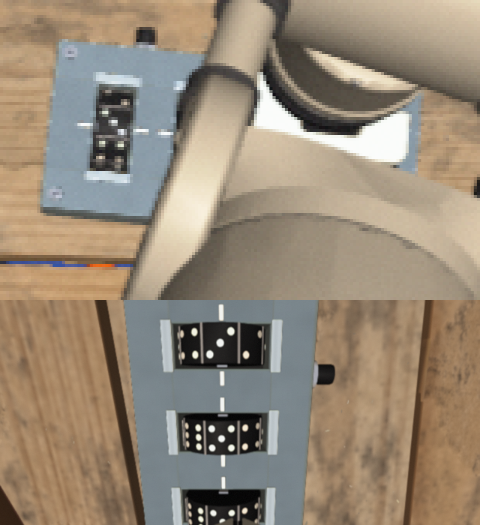

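Left still shows 3 and middle still 5. The right wheel is hidden by the fingers, so I will check it later. Middle wheel next.

```bash
python3 -m creep '[[[2,22,-4,0,0.3,0],[2,22,-4,0,0.2,0],[0,0,-4,0,0,0],[0,0,0,0,0,0]]]'
python3 -m creep '[[[0,0,-1,0,0,0]]]'
```

```text
time: 5.05
tool_pos: [0.604, -0.0712, 0.2488]
tool_rot: [-3.138, 0.0, 1.496]
contact_force: [-0.4, 0.1, 0.2]
opening: 0.0002
time: 5.13
tool_pos: [0.6038, -0.0712, 0.2473]
tool_rot: [-3.138, -0.0, 1.496]
contact_force: [0.8, 0.9, -0.6]
opening: 0.0007
```

```bash
python3 -m creep '[[[3,4,-1,0,0,0]]]'
python3 -m creep '[[[0,0,-1.5,0,0,0]]]'
python3 -m creep '[[[0,0,-1.5,0,0,0]]]'
```

```text
time: 5.22
tool_pos: [0.6065, -0.0681, 0.2459]
tool_rot: [-3.137, 0.0, 1.495]
contact_force: [-0.0, -1.3, 0.2]
opening: 0.0005
time: 5.3
tool_pos: [0.6068, -0.0682, 0.2443]
tool_rot: [-3.137, -0.0, 1.495]
contact_force: [0.6, -0.2, 0.6]
opening: 0.0005
time: 5.38
tool_pos: [0.6069, -0.0687, 0.2427]
tool_rot: [-3.137, 0.0, 1.494]
contact_force: [-0.2, 1.2, 4.8]
opening: 0.0004
```

```bash
python3 -m creep '[[[0,0,-2,0,0.1,0]]]'
python3 -m creep '[[[0,0,-2,0,0.2,0]]]'
python3 -m creep '[[[0,0,-2,0,0.3,0]]]'
```

```text
time: 5.47
tool_pos: [0.6073, -0.069, 0.2413]
tool_rot: [-3.138, -0.0, 1.494]
contact_force: [1.4, 2.8, 5.8]
opening: 0.0004
time: 5.55
tool_pos: [0.608, -0.0691, 0.2402]
tool_rot: [-3.137, -0.0, 1.493]
contact_force: [1.9, 3.3, 8.0]
opening: 0.0002
time: 5.63
tool_pos: [0.6089, -0.0691, 0.2396]
tool_rot: [-3.137, -0.0, 1.492]
contact_force: [2.8, 2.2, 7.5]
opening: 0.0
```

```bash
python3 -m creep '[[[-4,0.6,-2.2,0,0.2,0]]]'
python3 -m creep '[[[-4,0.3,-2,0,0.2,0]]]'
python3 -m creep '[[[-4,0.3,-2,0,0.2,0]]]'
```

```text
time: 5.72
tool_pos: [0.6065, -0.0688, 0.2392]
tool_rot: [-3.139, -0.0, 1.492]
contact_force: [2.6, 1.3, 9.6]
opening: 0.0006
time: 5.8
tool_pos: [0.6037, -0.0686, 0.2392]
tool_rot: [3.141, 0.0, 1.491]
contact_force: [1.5, 3.1, 10.5]
opening: 0.0007
time: 5.88
tool_pos: [0.6008, -0.0684, 0.2393]
tool_rot: [3.139, 0.0, 1.491]
contact_force: [1.0, 3.1, 11.7]
opening: 0.0005
```

```bash
python3 -m creep '[[[-4,0.3,-2,0,0.3,0]]]'
python3 -m creep '[[[-4,0.3,-2,0,0.3,0]]]'
python3 -m creep '[[[-4,0.3,-2,0,0.3,0]]]'
```

```text
time: 5.97
tool_pos: [0.5978, -0.0681, 0.2395]
tool_rot: [3.138, 0.001, 1.49]
contact_force: [1.2, 4.1, 12.4]
opening: 0.0001
time: 6.05
tool_pos: [0.5946, -0.0678, 0.2396]
tool_rot: [3.139, 0.001, 1.49]
contact_force: [0.8, 2.5, 10.7]
opening: 0.0007
time: 6.13
tool_pos: [0.5912, -0.0675, 0.2396]
tool_rot: [3.139, 0.001, 1.49]
contact_force: [-1.2, 2.6, 10.0]
opening: 0.0005
```

```bash
python3 -m creep '[[[0,0,9,0,0.2,0],[8,-0.6,0,0,0,0],[7,-0.6,0,0,0,0],[0,0,-6,0,0,0],[0,0,0,0,0,0]]]'
python3 -m creep '[[[-1,0,-2,0,0.1,0],[-0.5,0,-2,0,0.2,0]]]'
```

```text
time: 6.55
tool_pos: [0.608, -0.07, 0.2437]
tool_rot: [3.141, 0.002, 1.489]
contact_force: [-1.1, 1.3, -0.9]
opening: 0.0006
time: 6.72
tool_pos: [0.6075, -0.0703, 0.2394]
tool_rot: [-3.14, 0.003, 1.488]
contact_force: [2.7, 0.4, 9.0]
opening: 0.0005
```

```bash
python3 -m creep '[[[-0.5,0,-2,0,0.2,0]]]'
python3 -m creep '[[[-0.5,0,-2,0,0.2,0]]]'
```

```text
time: 6.8
tool_pos: [0.6079, -0.0703, 0.2383]
tool_rot: [-3.14, 0.003, 1.488]
contact_force: [2.4, 1.4, 11.6]
opening: 0.0003
time: 6.88
tool_pos: [0.6086, -0.0703, 0.2377]
tool_rot: [3.141, 0.004, 1.488]
contact_force: [3.5, 1.0, 11.6]
opening: 0.0004
```

```bash
python3 -m creep '[[[-4.5,0.6,-2,0,0.2,0],[-4.5,0.6,-2,0,0.2,0]]]'
python3 -m creep '[[[-4.5,0.6,-2,0,0.3,0],[-4.5,0.6,-2,0,0.3,0]]]'
python3 -m creep '[[[-4.5,0.3,-2,0,0.3,0],[-4.5,0.3,-2,0,0.3,0]]]'
```

```text
time: 7.05
tool_pos: [0.6029, -0.0694, 0.2378]
tool_rot: [3.133, 0.005, 1.487]
contact_force: [2.1, 0.3, 13.0]
opening: 0.0003
time: 7.22
tool_pos: [0.5962, -0.0685, 0.2383]
tool_rot: [3.131, 0.008, 1.487]
contact_force: [-0.0, 0.6, 14.2]
opening: 0.0005
time: 7.38
tool_pos: [0.5885, -0.0678, 0.2382]
tool_rot: [3.132, 0.009, 1.487]
contact_force: [-1.9, 2.0, 12.1]
opening: 0.0001
```

```bash
python3 -m creep '[[[0,0,10,0.3,0.3,0.3],[9,-0.2,0,0.2,0.2,0.2],[8,-0.2,0,0,0,0],[0,0,-6,0,0,0],[0,0,0,0,0,0]]]'
python3 -m creep '[[[-1,0,-2,0,0.1,0],[-0.5,0,-2,0,0.2,0]]]'
```

```text
time: 7.8
tool_pos: [0.6049, -0.0681, 0.2421]
tool_rot: [-3.14, 0.001, 1.496]
contact_force: [0.6, 0.0, 5.6]
opening: 0.0001
time: 7.97
tool_pos: [0.6044, -0.0681, 0.2389]
tool_rot: [-3.139, 0.002, 1.496]
contact_force: [1.3, 1.4, 11.2]
opening: 0.0003
```

```bash
python3 -m creep '[[[-0.5,0,-2,0,0.2,0]]]'
python3 -m creep '[[[-0.5,0,-2,0,0.2,0]]]'
```

```text
time: 8.05
tool_pos: [0.6046, -0.0681, 0.2381]
tool_rot: [-3.14, 0.002, 1.496]
contact_force: [1.6, 1.0, 14.1]
opening: 0.0
time: 8.13
tool_pos: [0.605, -0.0681, 0.2376]
tool_rot: [-3.141, 0.003, 1.495]
contact_force: [1.9, 2.6, 13.4]
opening: 0.0003
```

```bash
python3 -m creep '[[[-4.5,0.3,-2,0,0.2,0],[-4.5,0.3,-2,0,0.2,0]]]'
python3 -m creep '[[[-4.5,0.3,-2,0,0.3,0],[-4.5,0.3,-2,0,0.3,0]]]'
python3 -m creep '[[[-4.5,0.3,-2,0,0.3,0],[-3,0.3,-2,0,0.3,0]]]'
python3 -m creep '[[[0,0,10,0,0.2,0],[0,0,12,0,0.2,0],[0,0,0,0,0,0]]]'
```

```text
time: 8.3
tool_pos: [0.5985, -0.0674, 0.2376]
tool_rot: [3.137, 0.004, 1.495]
contact_force: [0.4, 1.6, 14.4]
opening: 0.0002
time: 8.47
tool_pos: [0.5908, -0.0665, 0.2376]
tool_rot: [3.137, 0.005, 1.495]
contact_force: [-1.2, 1.3, 14.6]
opening: 0.0005
time: 8.63
tool_pos: [0.5827, -0.0656, 0.2361]
tool_rot: [-3.137, 0.006, 1.495]
contact_force: [-4.8, 0.3, 10.5]
opening: 0.0005
time: 8.88
tool_pos: [0.5803, -0.0652, 0.2566]
tool_rot: [-3.123, 0.006, 1.495]
contact_force: [0.5, 0.4, 0.2]
opening: 0.0002
```

```bash
python3 -m creep '[[[8,23,0,0.2,-0.4,0],[8,23,0,0.2,-0.4,0],[0,0,-3,0,0,0],[0,0,-2,0,0,0]]]'
python3 -m creep '[[[0,0,-1,0,0,0]]]'
```

```text
time: 9.22
tool_pos: [0.5954, -0.0185, 0.2481]
tool_rot: [-3.133, -0.002, 1.493]
contact_force: [-0.1, -1.2, 0.2]
opening: 0.0003
time: 9.3
tool_pos: [0.595, -0.0184, 0.2458]
tool_rot: [-3.131, -0.002, 1.494]
contact_force: [-1.2, 0.7, 0.5]
opening: 0.0002
```

```bash
python3 -m creep '[[[1.5,1.5,-1,0,-0.3,0]]]'
python3 -m creep '[[[0,0,-1.5,0,-0.2,0]]]'
python3 -m creep '[[[0,0,-1.5,0,0,0]]]'
```

```text
time: 9.38
tool_pos: [0.596, -0.0176, 0.2439]
tool_rot: [-3.135, -0.002, 1.494]
contact_force: [-2.2, -4.8, 4.8]
opening: -0.0
time: 9.47
tool_pos: [0.5961, -0.0182, 0.2425]
tool_rot: [-3.139, -0.002, 1.493]
contact_force: [-0.6, 2.6, 7.9]
opening: 0.0002
time: 9.55
tool_pos: [0.5963, -0.0184, 0.2416]
tool_rot: [-3.14, -0.002, 1.492]
contact_force: [-0.8, 4.6, 9.5]
opening: 0.0003
```

```bash
python3 -m creep '[[[0.5,0,-2,0,0.1,0]]]'
python3 -m creep '[[[0.5,0,-2,0,0.2,0]]]'
python3 -m creep '[[[4.5,-0.3,-2,0,0.2,0]]]'
```

```text
time: 9.63
tool_pos: [0.5971, -0.0186, 0.2407]
tool_rot: [-3.141, -0.003, 1.491]
contact_force: [-0.8, 4.0, 12.1]
opening: 0.0003
time: 9.72
tool_pos: [0.5981, -0.0187, 0.2403]
tool_rot: [-3.141, -0.004, 1.49]
contact_force: [-0.3, 3.5, 13.0]
opening: 0.0007
time: 9.8
tool_pos: [0.6029, -0.0192, 0.2401]
tool_rot: [-3.141, -0.005, 1.489]
contact_force: [-0.3, 1.9, 13.4]
opening: 0.0004
```

```bash
python3 -m creep '[[[4.5,-0.3,-2,0,0.2,0]]]'
python3 -m creep '[[[4,-0.3,-2,0,0.2,0],[3,-0.3,-2,0,0.2,0]]]'
```

```text
time: 9.88
tool_pos: [0.6084, -0.0198, 0.2403]
tool_rot: [3.14, -0.005, 1.488]
contact_force: [1.4, 2.6, 11.2]
opening: 0.0006
time: 10.05
tool_pos: [0.6175, -0.0211, 0.2397]
tool_rot: [3.137, -0.005, 1.486]
contact_force: [-0.2, 0.2, 2.3]
opening: 0.0003
```

```bash
python3 -m creep '[[[0,0,12,0,0,0.1],[-4,-22,22,-0.1,0.1,0.1],[-4,-22,22,-0.1,0.1,0.1],[-4,-22,22,-0.1,0,0.1],[-4,-22,22,0,0,0]]]'
python3 -m creep '[[[0,-10,10,0,0,0],[0,0,0,0,0,0],[0,0,0,0,0,0]]]'
python3 - <<'E'
from h import *
w=viewer.read_camera("wrist");s=robot.observe();print(s["tool_pos"],s["tool_rot"])
cv2.imwrite("pics/w2.png",cv2.resize(w[20:330,200:420],None,fx=2,fy=1.9,interpolation=3))
E
```

```text
time: 10.47
tool_pos: [0.5988, -0.1092, 0.3382]
tool_rot: [-3.129, -0.003, 1.498]
contact_force: [0.9, -0.7, -0.1]
opening: 0.0006
time: 10.72
tool_pos: [0.5973, -0.1252, 0.3552]
tool_rot: [-3.137, 0.001, 1.491]
contact_force: [0.5, 0.7, 0.0]
opening: 0.0002
[ 0.59742538 -0.12501722  0.35500738] [-3.13719289e+00  1.17768788e-03  1.49168039e+00]
```

View pics/w2.png

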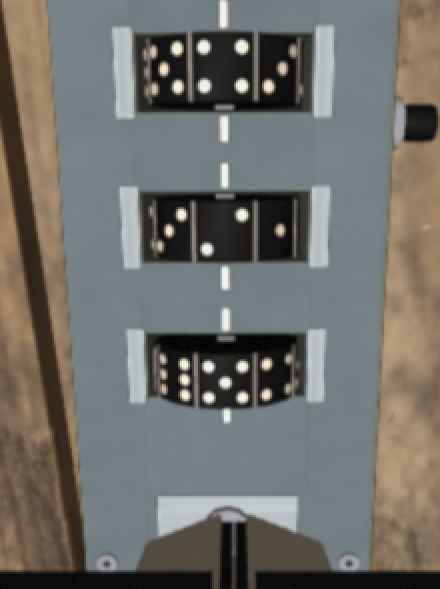

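The wheels read 4 - 2 - 5, and each face is centred on its index marks. Next is the lever: the fingertips go robot-side of it, then push away.

```bash
python3 -m creep '[[[-32,-24,0,0,0,0],[-32,-24,0,0,0,0],[0,-2,-30,0,0,0],[0,0,-35,0,0,0],[0,0,-30,0,0,0]]]'
python3 -m creep '[[[0,0,0,0,0,0]]]'
```

```text
time: 11.18
tool_pos: [0.5316, -0.1721, 0.2592]
tool_rot: [3.139, 0.003, 1.498]
contact_force: [0.3, 0.6, 0.2]
opening: 0.0002
time: 11.27
tool_pos: [0.5295, -0.1706, 0.2532]
tool_rot: [-3.133, -0.002, 1.498]
contact_force: [-1.1, 1.5, -0.2]
opening: 0.0003
```

```bash
python3 -m creep '[[[0,-6,-6,0,0,0],[4,0,0,0,0,0]]]'
python3 -m creep '[[[8,-0.6,0,0,0,0]]]'
python3 -m creep '[[[6,-0.5,0,0,0,0]]]'
python3 -m creep '[[[6,-0.5,0,0,0,0]]]'
```

```text
time: 11.43
tool_pos: [0.5331, -0.1752, 0.2456]
tool_rot: [-3.128, -0.004, 1.5]
contact_force: [-0.3, -0.0, 0.3]
opening: 0.0001
time: 11.52
tool_pos: [0.5416, -0.1757, 0.2463]
tool_rot: [-3.128, -0.004, 1.5]
contact_force: [-0.0, -0.1, 0.1]
opening: 0.0006
time: 11.6
tool_pos: [0.5489, -0.1762, 0.2474]
tool_rot: [-3.13, -0.004, 1.501]
contact_force: [-3.7, 0.1, 2.5]
opening: 0.0001
time: 11.68
tool_pos: [0.5556, -0.1766, 0.2488]
tool_rot: [-3.13, -0.003, 1.501]
contact_force: [-5.0, -0.4, 4.2]
opening: 0.0004
```

```bash
python3 -m creep '[[[6,-1,-1,0,0,0],[6,-1,-1,0,0,0],[6,-1,-1,0,0,0]]]'
python3 -m creep '[[[6,-0.5,-1,0,0,0]]]'
```

```text
time: 11.93
tool_pos: [0.5762, -0.1792, 0.2494]
tool_rot: [-3.132, -0.002, 1.502]
contact_force: [-2.6, 2.9, 2.8]
opening: 0.0007
time: 12.02
tool_pos: [0.583, -0.1795, 0.2488]
tool_rot: [-3.133, -0.002, 1.503]
contact_force: [-2.7, 1.1, -1.0]
opening: 0.0001
```

```bash
python3 -m creep '[[[4,-0.3,-0.5,0,0,0]]]'
python3 -m creep '[[[3,-0.3,0,0,0,0]]]'
python3 -m creep '[[[2,-0.2,0,0,0,0]]]'
```

```text
time: 12.1
tool_pos: [0.5874, -0.1798, 0.248]
tool_rot: [-3.131, -0.002, 1.503]
contact_force: [-14.6, 0.2, 3.7]
opening: 0.0003
time: 12.18
tool_pos: [0.5892, -0.18, 0.2476]
tool_rot: [-3.123, -0.003, 1.504]
contact_force: [-22.4, 0.8, 14.9]
opening: 0.0003
time: 12.27
tool_pos: [0.59, -0.1803, 0.2477]
tool_rot: [-3.116, -0.003, 1.504]
contact_force: [-14.0, 0.9, 12.6]
opening: 0.0004
```

At the stop: the force rose sharply at x ≈ 0.588. Now I back off, lift, and look.

```bash
python3 -m creep '[[[-10,0.5,0,0,0,0],[-15,0,0,0,0,0],[-15,0,15,0,0,0],[0,-20,35,0,0,0],[0,-25,38,0,0,0]]]'
python3 -m creep '[[[20,-35,20,0,0,0],[20,-35,20,0,0,0],[0,0,0,0,0,0],[0,0,0,0,0,0]]]'
python3 - <<'E'
from h import *
w=viewer.read_camera("wrist");s=robot.observe();print(s["tool_pos"],s["contact_force"].round(1))
sd=viewer.read_camera("side")
print(proj("wrist",unit((.597,-.0916),-.0765,np.array([[-.021,-.09,.085],[.021,-.09,.085]])),s))
cv2.imwrite("pics/w3.png",np.hstack([cv2.resize(w,(440,330)),cv2.resize(sd[195:285,245:335],(330,330),interpolation=3)]))
E
```

```text
time: 12.68
tool_pos: [0.549, -0.2216, 0.3291]
tool_rot: [-3.103, -0.01, 1.509]
contact_force: [1.4, -0.3, -0.1]
opening: 0.0004
time: 13.02
tool_pos: [0.5884, -0.2934, 0.3773]
tool_rot: [-3.123, 0.001, 1.506]
contact_force: [0.9, 0.6, -0.7]
opening: 0.0002
[ 0.58827636 -0.29347254  0.37749317] [-0.9  0.2  1. ]
[[280.29415867  52.18552579]
 [351.46708644  52.89674117]]
```

View pics/w3.png

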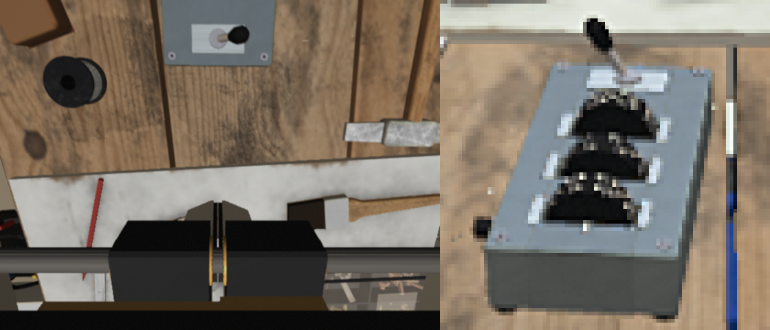

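The lever now leans away, with its grip at about (346,50) in full-frame pixels against (351,53) predicted when fully thrown. I'll measure the grip more exactly and re-read the wheels.

```bash
python3 -m creep '[[[0,30,0,0,0,0],[0,30,0,0,0,0],[0,30,0,0,0,0],[0,30,0,0,0,0],[0,0,0,0,0,0]]]'
python3 - <<'E'
from h import *
s=robot.observe();w=viewer.read_camera("wrist");print(s["tool_pos"])
pr=proj("wrist",unit((.597,-.0916),-.0765,np.array([[.0,-.09,.046],[.0211,-.09,.0846],[.024,-.09,.0899],[0,-.05,.046]])),s);print(pr.round(1))
x,y=pr[1].round().astype(int);a=w[:350,180:440].copy()
for p in pr: cv2.circle(a,tuple((p-[180,0]).round().astype(int)),1,(0,0,255),-1)
cv2.imwrite("pics/w4.png",cv2.resize(a,None,fx=1.7,fy=1.7,interpolation=3))
E
```

```text
time: 13.53
tool_pos: [0.5848, -0.1651, 0.3699]
tool_rot: [-3.111, -0.005, 1.505]
contact_force: [0.9, -1.6, 0.2]
opening: 0.0002
[ 0.58480643 -0.16507697  0.36985451]
[[337.7 244.5]
 [370.4 263.4]
 [375.5 266.4]
 [339.2 192.2]]
```

View pics/w4.png

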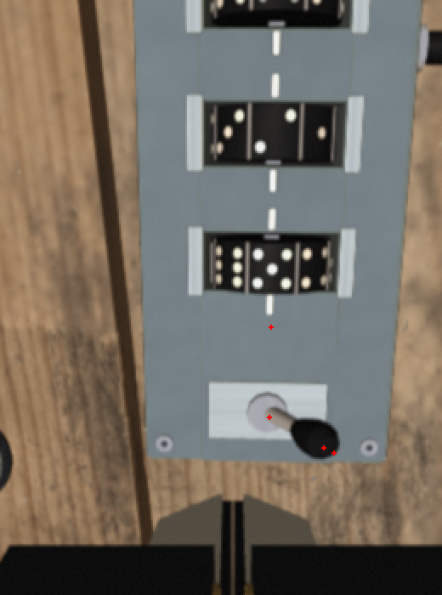

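The grip end and pivot match the fully thrown prediction to within 2-3 mm. Middle reads 2 and right 5, and nothing is being touched.

```bash
python3 -c "
from cell import robot
print(robot.hand_in())"
```

```text
the job is handed in; nothing more can be done
None
```

The three thumbwheels are set to 4 - 2 - 5 and the locking lever is thrown fully away, and I've handed the job in at about 13.6 s. I rolled the wheels from 3 - 5 - 4: left up one, middle down three, right up one.

- **Wheels:** the wrist picture before the lever showed 4 - 2 - 5, each face centred on its index marks. The last picture showed 2 and 5 again. The left wheel was cut off there, so its 4 was not read again.
- **Lever:** it met its stop with a sharp rise in force, and its image matched the fully thrown position to within about 2–3 mm.
- **Forces:** the highest wheel reading was about 22 N, at the hard stop of the right wheel; I had aimed for about 12 N. The lever reached about 27 N at its stop. Both are under 30 N, but they were read only at the end of each call, so brief peaks between readings are not excluded.
- **Bystanders:** the arm stayed clear of them and I felt no unexpected contact, but I did not measure their positions again. The tin and hex keys were not in the last pictures.

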